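# Click the rotary caddy round and cup the egg shaker

## Task

The round rotary caddy on the shelf has been left between two of its click stops. Push it gently anticlockwise (seen from above) by one of its upright pegs until it clicks into the next stop, not on to the one after, and leave it sitting in that stop; then stand the loose egg shaker upright in the caddy's round cup, setting it down without dropping it. Leave the capo, the pot of shakers and the harmonica on its stand where they are.

Things in the scene. Friction and masses are not known exactly. Their poses are not given: they have to be found in the camera images.
- hub (a point): Centre of the caddy's upper disc face, on the turning axis, 52 mm above the shelf; z up, turns with the disc; the cup lies towards its -x. Pale wooden disc, 220 mm in diameter, 16 mm thick. A brass cap, 32 mm wide and 12 mm tall, stands here. At 0, 90 and 270 degrees (anticlockwise from x), 62 mm out, a pick block, a steel slide on a block and an oblong tray are fixed, at most 35 mm tall.
- peg (a point): Foot (on the disc's face) of one of the four push pegs: upright dark wooden dowels, 13 mm in diameter, 45 mm tall, fixed to the disc 95 mm from the axis at 45 (this one), 135, 225 and 315 degrees anticlockwise from the hub's x axis; the cup is at 180.
- cup (a point): Centre of the inner floor of the caddy's one round cup, 57 mm above the shelf, 62 mm from the axis. Upright round cup, 42 mm inside diameter, 52 mm outside, 10 mm deep above this floor. It turns with the disc.
- plinth: The caddy's fixed round plinth, 210 mm in diameter, 34 mm tall, origin under its centre; it carries the disc. A spring ball in it makes the click stops: near a stop it pulls the disc in over the last 0.08 rad, then holds it against a push of up to about 10 N at a peg and gives way beyond; let go a few mm out of the stop, the disc springs back in. Any push over 20 N is too rough.
- carousel (a joint): Angle of the disc on its plinth, rad, growing anticlockwise seen from above. Starts between -1.0 and -0.7. Stops are 1.571 apart; the next lies somewhere from -0.35 to 0.35, different each time and not marked: it must be felt. Between stops the disc drags with about 1 N at a peg and stays where left. Do not turn it back below -1.15 nor on past 0.6.
- click_ball (a joint): Height of the hidden spring ball under the disc, in m, growing downwards: about 0.002 (pressed down) while the disc is between stops, about -0.002 when the ball sits home in a stop.
- egg_mid (a point): Middle (33 mm above its foot) of the loose wooden egg shaker, 43 mm in diameter and 66 mm tall, about 70 g, standing upright on a flat foot of 20 mm diameter on the shelf, to the left or right of the caddy; z runs up its length. It is widest 31 mm above the foot. Gripped at or above the middle the fingertips clear the cup's rim.
- capo: Orange capo lying flat on the shelf on the other side of the caddy from the egg, 85 x 38 x 12 mm, origin under its centre, loose. Leave it alone.
- pot: Green ceramic pot full of egg shakers, 104 mm in diameter, about 100 mm tall with the shakers, origin under its centre. Leave it alone.
- harp_stand: Steel harmonica in a grey plastic foldout stand, 70 x 102 x 51 mm, origin under its centre. Leave it alone.
There are look-alikes about, which are no part of the job. Of the things like the plinth, leave any that is purple; of the rest the smaller one is meant. Of the things shaped like the part that bears egg_mid, the wooden one is meant.

How it is judged:
By the outcome, as a careful person would: the job done as asked, in the order asked, and still so for the second after the job is handed in, with the robot touching nothing.
It also fails if it takes over 72 s, if anything falls off the work surface, if the arm or the gripper's body presses on something with over 40 N, if the wrist force passes 120 N, or if a joint passes its speed limit or range.

## Robot

A 7-joint arm with a two-finger parallel gripper is mounted at the origin on the work surface. World frame = base frame: x ahead of the robot, y to its left, z up, the work surface at z = 0. Lengths are in mm, angles in rad, forces in N, time in s.
With the tool pointing down it reaches from about 400 to 875 mm from the base axis. Payload 4.4 kg.
Tool frame: the origin (TCP) lies at the very end of the fingers, on their centre line; the grasp point (between the pads) lies 19 mm behind it; y points along the fingers, x is the direction in which the jaws open and shut, and the axes are right-handed (so a half turn about y gives the same grasp; the last joint's range is limited). The gripper opens to 85 mm and grips with 20 to 120 N. Pads are 22 mm wide; open, the fingers measure 114 mm over their backs; the gripper's body (76 mm by 85 mm) begins 54 mm behind the grasp point. The pads swing forward as they close: fully open they stand 13 mm farther back than shut.
Start: joints at [-1.276, 0.628, 0.038, 1.517, -0.027, 0.996, -0.02], TCP at [229.442, 608.173, 231.313] pointing down, gripper open.
Joint ranges: [-3.06, 3.06], [-0.37, 2.12], [-1.25, 1.32], [0.18, 2.47], [-1.1, 4.24], [0.23, 1.98], [-2.94, 2.94]. Speed limits (rad/s): [2.57, 2.57, 3.14, 3.14, 3.14, 3.14, 3.14].

## Interface

Orientations are given as [roll, pitch, yaw] about the fixed x, y, z axes, in that order (R = Rz(yaw) Ry(pitch) Rx(roll)).
In Python, from cell import readout, eyes, finish_job gives the robot as it stands. The module is installed in compiled form; this text tells all that it offers.
- The arm moves only by the tool apply_moves, never from a script. Its argument "commands" is a list that holds one entry, the list of rows, each a list of 6 numbers: the shift along the tool's x, y, z in units of 0.04 m (1.0 is 0.04 m), then the turn, a rotation vector about the tool's x, y, z in units of 5 degrees (1.0 is 5 degrees). A call has 1 to 8 rows; each row shifts and turns the pose as measured when the row begins, along the tool's axes as they then stand; what a row does not reach is not made up. A row lasts 1/12 s, in which the tool goes at most 41.7 mm and 7.16 degrees, less where a joint would pass 70% of its speed; a pose out of reach is approached as far as the arm can. A call with a number of a shift or a turn outside -1 to 1 is refused whole. A call with a gripper value outside its range is refused whole. "claw" is the finger opening in mm, from 0 to 85.4, set as the call begins (left out, the last holds). The fingers move at their own pace and stop on an object; the grip force is fixed at half the most. Time passes only in rows, so rows that do not move let the fingers close. It gives the time, the measured TCP pose, the force and the opening at its end, in the units of the state.
- readout.read_state(): the state, without advancing time (a new reading comes with each control period).
- eyes.get_image(name): name is "scene" or "top"; returns a dict with "image" (400x640x3 uint8, red, green, blue), "mtx" (3x3 intrinsics, pixels), "rvec" (rotation vector, rad) and "tvec" (3), from world to camera coordinates, as OpenCV has them. Camera axes: x right, y down, z forward; pixel columns grow to the right and rows downward; lengths in mm; the calibration is good to about 2 mm. A picture is of the moment at which its call begins. There is no depth.
- finish_job(): hands the job in, once; it reports no verdict.
The state is a dict: "clock": time; "qpos": joint angles; "qd": joint speeds; "tau": joint torques, N m; "eef_pos": TCP position; "tool_rot": TCP orientation; "force": force on the tool from outside, world axes, zero at the start; "torque": the same for the moment, N m; "width": finger opening in mm.
Only numpy, scipy, OpenCV 4.12 (cv2) and the standard library are available. Lean on these libraries where they do the work, as an engineer would, in place of code of your own. Each camera call takes 0.05 s, during which the arm holds its last target. There are 200 camera calls.

## Working session

There is one attempt and no reset: what is moved stays moved. The work goes in short steps, Python scripts to look and compute and a tool call to move; the robot and the scene stay as the last step left them, time stands still between calls to the robot, and variables do not carry over. Pictures are saved under pics/ and viewed, about 8 in all and at most 12, crops included, and the job is handed in when it is done.

Besides the shell and the picture viewer there is one more tool, called after "Request:" as name(argument=value, ...) on one line, values as JSON. apply_moves: Moves the arm, as the interface text tells. Shifts and turns lie within -1 to 1; 1 stands for 0.04 m of shift or 5 degrees of turn. Its arguments: {"type":"object","properties":{"commands":{"type":"array"},"claw":{"type":"number"}},"required":["commands"]}

```bash
mkdir -p pics; cat > h.py <<'E'
import numpy as np, cv2
from cell import readout, eyes
def cam(n):
    d=eyes.get_image(n); return d
def ray(d,u,v,z):
    R=cv2.Rodrigues(np.array(d["rvec"],float))[0]; t=np.array(d["tvec"],float).ravel()
    K=np.array(d["mtx"],float); r=R.T@np.linalg.solve(K,[u,v,1.]); c=-R.T@t
    return c+r*(z-c[2])/r[2]
def proj(d,P):
    return cv2.projectPoints(np.array(P,float).reshape(-1,3),np.array(d["rvec"],float),np.array(d["tvec"],float),np.array(d["mtx"],float),None)[0].reshape(-1,2)
def save(d,f,box=None,s=1):
    im=d["image"][:,:,::-1]
    if box: im=im[box[1]:box[3],box[0]:box[2]]
    cv2.imwrite("pics/"+f,cv2.resize(im,None,fx=s,fy=s,interpolation=cv2.INTER_CUBIC))
E
python3 - <<'E'
from h import *
import pickle
D={n:cam(n) for n in("scene","top")}
pickle.dump(D,open("d0.pkl","wb"))
for n in D: save(D[n],n+"0.png",s=1.25); R=cv2.Rodrigues(np.array(D[n]["rvec"],float))[0]; print(n,D[n]["mtx"],(-R.T@np.array(D[n]["tvec"],float).ravel()))
print(readout.read_state())
E
```

```text
scene [[380.19214118   0.         323.76655789]
 [  0.         380.19214118 205.59276504]
 [  0.           0.           1.        ]] [1196.63286707  108.67712346  765.37971172]
top [[461.8916396    0.         320.74293556]
 [  0.         461.8916396  194.00479937]
 [  0.           0.           1.        ]] [ 273.7206396   -49.68333091 1395.3982811 ]
{'clock': 0.1, 'qpos': array([-1.2757777 ,  0.62921695,  0.0384355 ,  1.51825458, -0.02696042,
        0.99626853, -0.01997832]), 'qd': array([-0.00185224, -0.0018687 , -0.00067644, -0.0028134 , -0.00207707,
       -0.00062482,  0.00028339]), 'tau': array([ 4.60285184e-03, -5.64540195e+01,  1.23052541e+00, -1.93974602e+01,
        1.11267608e-02,  5.41687521e-03,  3.28660299e-06]), 'eef_pos': array([229.2626838 , 607.65088096, 230.50893416]), 'tool_rot': array([-1.57083781,  0.00162921,  1.21002867]), 'force': array([0.17207041, 0.21305407, 0.03650921]), 'torque': array([-0.0196876 , -0.0246512 , -0.02380688]), 'width': 85.11725495102996}
```

View pics/top0.png

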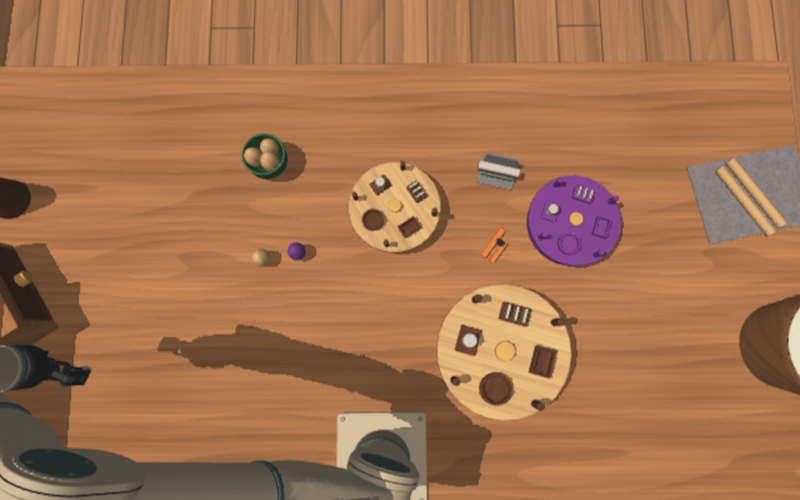

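View pics/scene0.png

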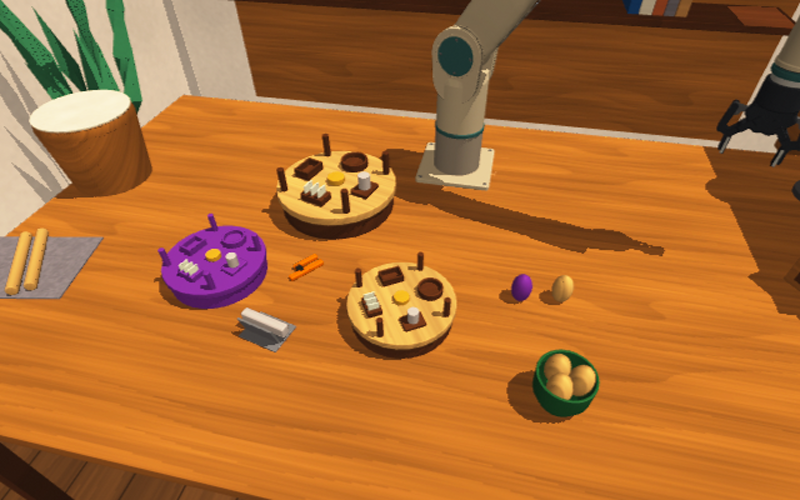

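The upper view has +x up and +y left. The target is the small pale caddy at about (395,207). The wooden egg is at about (262,257), with a purple one beside it at (297,251). Next I'll enlarge both areas.

```bash
python3 - <<'E'
from h import *
import pickle
D=pickle.load(open("d0.pkl","rb"))
a=D["top"]; save(a,"c1.png",(190,115,370,225),4.4)
b=D["scene"]; save(b,"c2.png",(265,195,485,300),3.6)
for p in[(316,164),(209,206),(237.5,201),(211.5,125),(395,195)]: print(p,ray(a,*p,52 if p[0]==316 else 33).round(1))
for p in[(321,238.5),(450,231.5)]: print(p,ray(b,*p,52 if p[0]==321 else 33).round(1))
E
```

```text
(316, 164) [586.1 -37.5  52. ]
(209, 206) [464.9 282.   33. ]
(237.5, 201) [479.3 197.5  33. ]
(211.5, 125) [715.5 282.2  33. ]
(395, 195) [ 493.7 -272.8   33. ]
(321, 238.5) [580.2 -34.8  52. ]
(450, 231.5) [470.2 285.1  33. ]
```

View pics/c1.png

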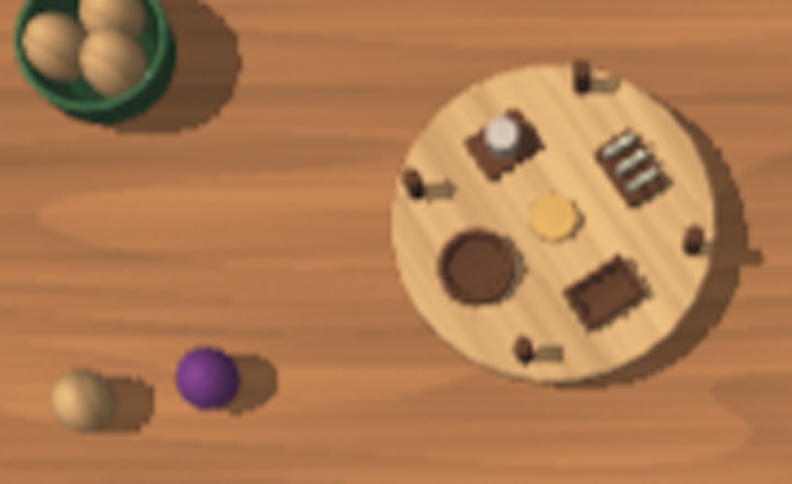

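View pics/c2.png

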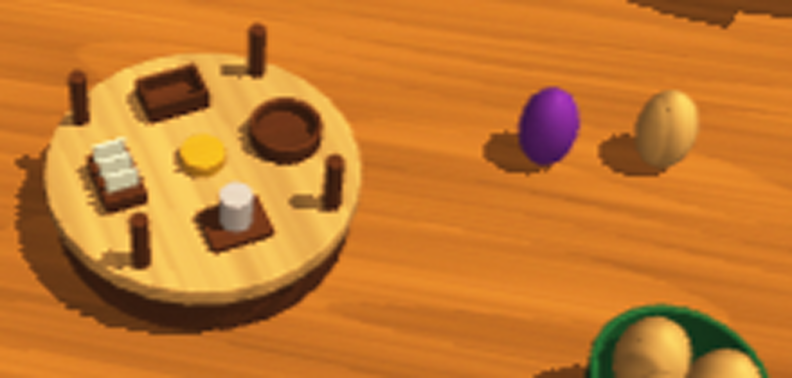

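```bash
cat > fit.py <<'E'
from h import *
from scipy.optimize import least_squares
def pts(x,y,t):
    f=lambda r,a,z:[x+r*np.cos(t+np.radians(a)),y+r*np.sin(t+np.radians(a)),z]
    return [[x,y,64],f(95,45,97),f(95,135,97),f(95,225,97),f(95,315,97),f(62,180,67)]
def fit(D,O):
    f=lambda p:np.concatenate([(proj(D[n],pts(*p))-O[n]).ravel() for n in O])
    s=least_squares(f,[584,-36,.9]); return s.x,f(s.x).reshape(-1,2).round(1)
E
python3 - <<'E'
from fit import *
import pickle
D=pickle.load(open("d0.pkl","rb"))
O={"top":np.array([(554,217),(582,70),(411,178),(522,345),(695,234),(481,266)])/4.4+[190,115],
"scene":np.array([(202,150),(140,217),(335,159),(258,29),(78,76),(286,127)])/3.6+[265,195]}
for n in (["top"],["scene"],["top","scene"]):
    for t0 in [0]:
        r=fit(D,{k:O[k] for k in n}); print(n,r[0].round(3)); 
print(r[1])
for p in pts(*r[0]): print(np.round(p,1))
for n,e,f in(("top",(84,400),(208,378)),("scene",(667,128),(548,126))):
    s,o=(4.4,(190,115)) if n=="top" else (3.6,(265,195))
    print(n,ray(D[n],e[0]/s+o[0],e[1]/s+o[1],33).round(1),ray(D[n],f[0]/s+o[0],f[1]/s+o[1],33).round(1))
    for q in [(0,0)]: pass
a=D["top"]; print("pot",ray(a,95/4.4+190,45/4.4+115,60), "capo",ray(a,495/1.25,245/1.25,6),"harp",ray(a,499/1.25,170/1.25,40))
E
```

```text
['top'] [582.192 -37.407  -0.995]
['scene'] [584.573 -32.825  -0.999]
['top', 'scene'] [583.137 -34.816  -0.996]
[[-0.9 -0.3]
 [-0.7 -0.6]
 [-0.7 -0.5]
 [-0.5 -0.1]
 [-0.7 -0.2]
 [-1.9 -0.3]
 [-0.4 -0.5]
 [-0.9 -0.2]
 [-0.5 -0.1]
 [-0.7 -0.6]
 [-0.8 -0.5]
 [-0.6 -1.5]]
[583.1 -34.8  64. ]
[676.  -54.7  97. ]
[603.   58.1  97. ]
[490.2 -14.9  97. ]
[ 563.3 -127.7   97. ]
[549.4  17.2  67. ]
top [465.2 281.7  33. ] [479.6 198.2  33. ]
scene [466.6 285.9  33. ] [482.5 201.4  33. ]
pot [706.05640616 275.36358968  60.        ] capo [ 494.95734123 -280.15455877    6.        ] harp [ 673.96307524 -290.5814716    40.        ]
```

```bash
cat > plan.py <<'E'
import sys; from h import *
from scipy.spatial.transform import Rotation as Ro
# plan.py x y z yaw n : rows for a straight path, rounded
def plan(g,yaw,n):
    s=readout.read_state(); p=np.array(s["eef_pos"]); R=Ro.from_euler("xyz",s["tool_rot"])
    G=Ro.from_euler("xyz",[-np.pi/2,0,yaw]); w=(R.inv()*G).as_rotvec()
    for i in range(n):
        Ri=R*Ro.from_rotvec(w*i/n)
        r=np.r_[Ri.inv().apply((np.array(g)-p)/n)/40,np.degrees(w)/n/5]
        print(r.round(2).tolist(),end=",\n")
if __name__=="__main__":
    a=list(map(float,sys.argv[1:])); plan(a[:3],a[3],int(a[4]))
E
python3 plan.py 497 20 160 -0.2 22
```

```text
[-0.52, 0.08, -0.52, 0.0, 0.73, -0.0],
[-0.48, 0.08, -0.55, 0.0, 0.73, -0.0],
[-0.45, 0.08, -0.58, 0.0, 0.73, -0.0],
[-0.41, 0.08, -0.61, 0.0, 0.73, -0.0],
[-0.37, 0.08, -0.63, 0.0, 0.73, -0.0],
[-0.33, 0.08, -0.66, 0.0, 0.73, -0.0],
[-0.28, 0.08, -0.68, 0.0, 0.73, -0.0],
[-0.24, 0.08, -0.69, 0.0, 0.73, -0.0],
[-0.2, 0.08, -0.71, 0.0, 0.73, -0.0],
[-0.15, 0.08, -0.72, 0.0, 0.73, -0.0],
[-0.1, 0.08, -0.73, 0.0, 0.73, -0.0],
[-0.06, 0.08, -0.73, 0.0, 0.73, -0.0],
[-0.01, 0.08, -0.73, 0.0, 0.73, -0.0],
[0.04, 0.08, -0.73, 0.0, 0.73, -0.0],
[0.08, 0.08, -0.73, 0.0, 0.73, -0.0],
[0.13, 0.08, -0.72, 0.0, 0.73, -0.0],
[0.18, 0.08, -0.71, 0.0, 0.73, -0.0],
[0.22, 0.08, -0.7, 0.0, 0.73, -0.0],
[0.27, 0.08, -0.68, 0.0, 0.73, -0.0],
[0.31, 0.08, -0.67, 0.0, 0.73, -0.0],
[0.35, 0.08, -0.64, 0.0, 0.73, -0.0],
[0.39, 0.08, -0.62, 0.0, 0.73, -0.0],
```

Request:
apply_moves(commands=[[[-0.5,0.05,-0.5,0,0.75,0],[-0.5,0.05,-0.55,0,0.75,0],[-0.45,0.05,-0.6,0,0.75,0],[-0.4,0.05,-0.6,0,0.75,0],[-0.35,0.05,-0.65,0,0.75,0],[-0.35,0.05,-0.65,0,0.75,0],[-0.3,0.05,-0.7,0,0.75,0],[-0.25,0.05,-0.7,0,0.75,0]]], claw=0)

```text
clock: 0.77
eef_pos: [320.5, 389.0, 209.5]
tool_rot: [-1.567, 0.005, 0.676]
force: [0.5, -0.4, 0.9]
width: -0.1
```

Request:
apply_moves(commands=[[[-0.2,0.1,-0.7,0,0.75,0],[-0.15,0.1,-0.7,0,0.75,0],[-0.1,0.1,-0.7,0,0.75,0],[-0.05,0.1,-0.7,0,0.75,0],[0,0.1,-0.7,0,0.75,0],[0.05,0.1,-0.7,0,0.75,0],[0.1,0.1,-0.7,0,0.75,0]]])

```text
clock: 1.35
eef_pos: [399.0, 195.7, 179.5]
tool_rot: [-1.57, 0.008, 0.195]
force: [0.9, 0.1, -0.5]
width: -0.1
```

```bash
python3 plan.py 497 20 140 -0.2 8
```

```text
[0.19, 0.12, -0.6, 0.0, 0.57, -0.01],
[0.22, 0.12, -0.59, 0.0, 0.57, -0.01],
[0.25, 0.12, -0.58, 0.0, 0.57, -0.01],
[0.28, 0.12, -0.56, 0.0, 0.57, -0.01],
[0.31, 0.12, -0.55, 0.0, 0.57, -0.01],
[0.33, 0.12, -0.53, 0.0, 0.57, -0.01],
[0.36, 0.12, -0.52, 0.0, 0.57, -0.01],
[0.39, 0.12, -0.5, 0.0, 0.57, -0.01],
```

Request:
apply_moves(commands=[[[0.25,0.12,-0.65,0,0.6,0],[0.25,0.12,-0.65,0,0.6,0],[0.3,0.12,-0.65,0,0.6,0],[0.3,0.12,-0.6,0,0.6,0],[0.35,0.12,-0.6,0,0.6,0],[0.4,0.12,-0.5,0,0.6,0],[0.4,0.12,-0.5,0,0.6,0],[0,0,0,0,0,0]]])

```text
clock: 2.02
eef_pos: [498.7, 16.3, 142.2]
tool_rot: [-1.578, 0.007, -0.199]
force: [1.3, -0.6, 0.3]
width: -0.1
```

```bash
python3 plan.py 497 17 73 -0.2 6
```

```text
[-0.01, 0.29, 0.0, 0.01, 0.0, -0.01],
[-0.01, 0.29, 0.0, 0.01, 0.0, -0.01],
[-0.01, 0.29, 0.0, 0.01, 0.0, -0.01],
[-0.01, 0.29, 0.0, 0.01, 0.0, -0.01],
[-0.01, 0.29, 0.0, 0.01, 0.0, -0.01],
[-0.01, 0.29, 0.0, 0.01, 0.0, -0.01],
```

Request:
apply_moves(commands=[[[0,0.3,0,0,0,0],[0,0.3,0,0,0,0],[0,0.3,0,0,0,0],[0,0.3,0,0,0,0],[0,0.3,0,0,0,0],[0,0.3,0,0,0,0],[0,0,0,0,0,0]]])

```text
clock: 2.6
eef_pos: [498.0, 14.4, 66.3]
tool_rot: [-1.578, 0.008, -0.202]
force: [0.1, 0.3, -0.2]
width: 0.1
```

```bash
cat > track.py <<'E'
from h import *
import pickle
# disc turn since the first picture, by polar correlation of the rectified disc face (scene camera)
C=(583.5,-35.3); Y0=-0.996
def pol(d):
    a=np.linspace(-np.pi,np.pi,720,endpoint=False); r=np.arange(22,104,2.)
    A,Rr=np.meshgrid(a,r,indexing="ij")
    P=np.stack([C[0]+Rr*np.cos(A),C[1]+Rr*np.sin(A),np.full(A.shape,58.)],-1)
    m=proj(d,P).astype(np.float32).reshape(720,-1,2)
    return cv2.cvtColor(cv2.remap(d["image"],m[...,0],m[...,1],cv2.INTER_LINEAR),cv2.COLOR_RGB2GRAY).astype(float)
def turn(d,ref):
    p=pol(d); q=pol(ref); e=[]
    for k in range(-10,200):
        x=np.abs(p-np.roll(q,k,0)); e.append(np.minimum(x,60).mean())
    i=int(np.argmin(e)); f=0
    if 0<i<len(e)-1: f=(e[i-1]-e[i+1])/(2*(e[i-1]+e[i+1]-2*e[i]))
    return np.radians((i+f-10)/2),e[i]
if __name__=="__main__":
    ref=pickle.load(open("d0.pkl","rb")); s=readout.read_state()
    x,y=s["eef_pos"][:2]-np.array(C); ft=np.arctan2(y,x); 
    out={n:np.round(turn(cam(n),ref[n]),3) for n in("scene","top")}
    yaw=s["tool_rot"][2]; F=np.array(s["force"]); tz=np.array([-np.sin(yaw),np.cos(yaw)])
    peg=Y0+np.radians(225)+out["scene"][0]; pp=np.array([np.cos(peg),np.sin(peg)])*95
    print(out,"r",np.hypot(x,y).round(1),"eef",s["eef_pos"].round(1),"yaw",round(yaw,3),"F",F.round(1),"Fpush",(F[:2]@tz).round(2),
     "finger-to-peg in tool z,x",(-(pp-[x,y])@tz).round(1),((pp-[x,y])@[np.cos(yaw),np.sin(yaw)]).round(1),"t",s["clock"])
E
python3 track.py; python3 -c "
from h import *
save(cam('scene'),'s1.png',(230,130,480,310),3)"
```

```text
{'scene': array([-0.   , 12.261]), 'top': array([-0.   , 26.904])} r 98.9 eef [498.   14.4  66.3] yaw -0.202 F [ 0.1  0.3 -0.2] Fpush 0.29 finger-to-peg in tool z,x 30.7 -1.3 t 2.6
```

View pics/s1.png

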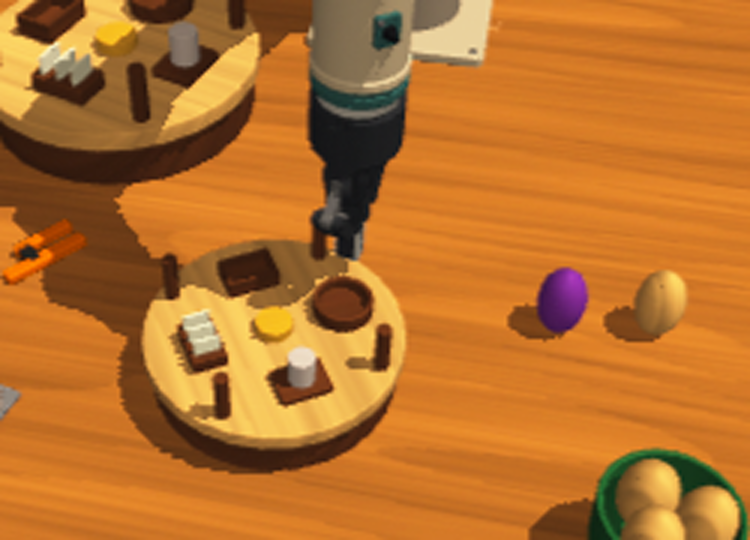

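The finger stands just behind the 225° peg, at about (345,240) next to (320,240). Now the gentle approach along the arc.

Request:
apply_moves(commands=[[[0,-0.12,-0.1,0,0,0],[0,0,-0.1,0,-0.1,0],[0,0,-0.1,0,-0.3,0],[0,0,-0.08,0,-0.35,0],[0,0,-0.08,0,-0.35,0],[0,0,0,0,0,0]]])

```text
clock: 3.25
eef_pos: [497.3, -4.2, 77.4]
tool_rot: [-1.575, 0.001, -0.095]
force: [0.1, -0.3, 0.2]
width: 0.1
```

```bash
python3 track.py
```

```text
{'scene': array([ 0.08 , 11.711]), 'top': array([ 0.073, 31.175])} r 91.6 eef [497.3  -4.2  77.4] yaw -0.095 F [ 0.1 -0.3  0.2] Fpush -0.28 finger-to-peg in tool z,x 19.4 -6.2 t 3.25
```

Request:
apply_moves(commands=[[[-0.06,0.04,-0.07,0,-0.3,0],[-0.06,0.04,-0.07,0,-0.3,0],[-0.04,0.03,-0.07,0,-0.3,0],[-0.04,0,-0.07,0,-0.3,0],[0,0,0,0,0,0]]])

```text
clock: 3.77
eef_pos: [490.1, -14.3, 73.4]
tool_rot: [-1.574, -0.003, 0.02]
force: [-0.6, 0.1, -0.2]
width: -0.2
```

```bash
python3 track.py
```

```text
{'scene': array([ 0.193, 11.747]), 'top': array([ 0.183, 32.331])} r 95.8 eef [490.1 -14.3  73.4] yaw 0.02 F [-0.6  0.1 -0.2] Fpush 0.13 finger-to-peg in tool z,x 19.3 -1.9 t 3.7667
```

Request:
apply_moves(commands=[[[-0.03,0.02,-0.07,0,-0.35,0],[-0.03,0,-0.07,0,-0.35,0],[-0.02,0,-0.07,0,-0.35,0],[-0.02,0,-0.06,0,-0.3,0],[0,0,0,0,0,0]]])

```text
clock: 4.28
eef_pos: [487.1, -25.2, 72.4]
tool_rot: [-1.574, -0.003, 0.15]
force: [-0.2, 0.1, -0.1]
width: -0.1
```

```bash
python3 track.py
```

```text
{'scene': array([ 0.303, 12.744]), 'top': array([ 0.293, 33.246])} r 96.9 eef [487.1 -25.2  72.4] yaw 0.15 F [-0.2  0.1 -0.1] Fpush 0.1 finger-to-peg in tool z,x 18.9 -1.1 t 4.2833
```

Request:
apply_moves(commands=[[[-0.02,0,-0.06,0,-0.25,0],[-0.02,0,-0.06,0,-0.25,0],[-0.02,0,-0.05,0,-0.25,0],[0,0,0,0,0,0]]])

```text
clock: 4.72
eef_pos: [485.9, -32.0, 72.3]
tool_rot: [-1.574, -0.003, 0.221]
force: [1.5, -0.6, 0.5]
width: 0.1
```

```bash
python3 track.py
```

```text
{'scene': array([ 0.368, 13.421]), 'top': array([ 0.363, 34.027])} r 97.7 eef [485.9 -32.   72.3] yaw 0.221 F [ 1.5 -0.6  0.5] Fpush -0.87 finger-to-peg in tool z,x 18.5 -0.3 t 4.7167
```

Request:
apply_moves(commands=[[[-0.01,0,-0.06,0,-0.28,0],[-0.01,0,-0.06,0,-0.28,0],[-0.01,0,-0.05,0,-0.28,0],[0,0,0,0,0,0]]])

```text
clock: 5.15
eef_pos: [485.7, -38.9, 72.2]
tool_rot: [-1.573, -0.001, 0.301]
force: [-0.1, 0.5, -0.1]
width: 0.0
```

```bash
python3 track.py
```

```text
{'scene': array([ 0.435, 14.441]), 'top': array([ 0.427, 35.274])} r 97.9 eef [485.7 -38.9  72.2] yaw 0.301 F [-0.1  0.5 -0.1] Fpush 0.48 finger-to-peg in tool z,x 18.3 -0.2 t 5.15
```

Request:
apply_moves(commands=[[[-0.01,0,-0.06,0,-0.28,0],[-0.01,0,-0.06,0,-0.28,0],[-0.01,0,-0.05,0,-0.28,0],[0,0,0,0,0,0]]])

```text
clock: 5.58
eef_pos: [486.1, -45.7, 72.2]
tool_rot: [-1.573, 0.0, 0.381]
force: [-0.1, -1.0, -0.1]
width: 0.2
```

```bash
python3 track.py
```

```text
{'scene': array([ 0.503, 15.26 ]), 'top': array([ 0.491, 35.344])} r 98.0 eef [486.1 -45.7  72.2] yaw 0.381 F [-0.1 -1.  -0.1] Fpush -0.9 finger-to-peg in tool z,x 18.2 -0.3 t 5.5833
```

Request:
apply_moves(commands=[[[-0.01,0,-0.06,0,-0.28,0],[-0.01,0,-0.06,0,-0.28,0],[-0.01,0,-0.05,0,-0.28,0],[0,0,0,0,0,0]]])

```text
clock: 6.02
eef_pos: [487.3, -53.0, 72.1]
tool_rot: [-1.573, 0.001, 0.46]
force: [0.0, 0.5, -0.1]
width: -0.2
```

```bash
python3 track.py
```

```text
{'scene': array([ 0.599, 16.65 ]), 'top': array([ 0.648, 35.015])} r 97.8 eef [487.3 -53.   72.1] yaw 0.46 F [ 0.   0.5 -0.1] Fpush 0.46 finger-to-peg in tool z,x 20.1 -0.7 t 6.0167
```

Request:
apply_moves(commands=[[[0,0,0,0,0,0],[0,0,0,0,0,0],[0,0,0,0,0,0]]])

```text
clock: 6.37
eef_pos: [487.6, -53.1, 72.0]
tool_rot: [-1.573, 0.001, 0.457]
force: [0.4, 1.4, 0.8]
width: 0.1
```

```bash
python3 track.py
```

```text
{'scene': array([ 0.642, 17.406]), 'top': array([ 0.647, 34.988])} r 97.5 eef [487.6 -53.1  72. ] yaw 0.457 F [0.4 1.4 0.8] Fpush 1.06 finger-to-peg in tool z,x 23.9 -1.1 t 6.3667
```

The disc jumped ahead of the finger and came to rest at a 0.645 rad turn, so it has clicked. Next I back off and rise, then go to the egg.

Request:
apply_moves(commands=[[[-0.05,0,0.25,0,0,0],[-0.05,-0.3,0.25,0,0,0],[0,-0.6,0,0,0,0],[0,-0.6,0,0,0,0],[0,-0.6,0,0,0,0],[0,0,0,0,0,0]]])

```text
clock: 6.97
eef_pos: [470.0, -32.3, 157.0]
tool_rot: [-1.568, 0.007, 0.459]
force: [0.9, 0.2, 0.2]
width: -0.1
```

```bash
python3 track.py; python3 plan.py 466 284 160 0.18 13
```

```text
{'scene': array([ 0.645, 16.374]), 'top': array([ 0.645, 35.827])} r 113.5 eef [470.  -32.3 157. ] yaw 0.459 F [0.9 0.2 0.2] Fpush -0.2 finger-to-peg in tool z,x 50.6 5.5 t 6.9667
[0.27, -0.01, 0.55, -0.0, 0.25, -0.01],
[0.25, -0.01, 0.55, -0.0, 0.25, -0.01],
[0.24, -0.01, 0.56, -0.0, 0.25, -0.01],
[0.23, -0.01, 0.56, -0.0, 0.25, -0.01],
[0.22, -0.01, 0.57, -0.0, 0.25, -0.01],
[0.21, -0.01, 0.57, -0.0, 0.25, -0.01],
[0.19, -0.01, 0.58, -0.0, 0.25, -0.01],
[0.18, -0.01, 0.58, -0.0, 0.25, -0.01],
[0.17, -0.01, 0.58, -0.0, 0.25, -0.01],
[0.16, -0.01, 0.59, -0.0, 0.25, -0.01],
[0.14, -0.01, 0.59, -0.0, 0.25, -0.01],
[0.13, -0.01, 0.59, -0.0, 0.25, -0.01],
[0.12, -0.01, 0.6, -0.0, 0.25, -0.01],
```

Request:
apply_moves(commands=[[[0.25,0,0.55,0,0.25,0],[0.25,0,0.55,0,0.25,0],[0.25,0,0.55,0,0.25,0],[0.25,0,0.55,0,0.25,0],[0.2,0,0.55,0,0.25,0],[0.2,0,0.55,0,0.25,0],[0.2,0,0.55,0,0.25,0],[0.2,0,0.55,0,0.25,0]]], claw=80)

```text
clock: 7.73
eef_pos: [462.1, 159.0, 144.1]
tool_rot: [-1.571, 0.03, 0.264]
force: [0.8, 0.9, -0.3]
width: 79.9
```

Request:
apply_moves(commands=[[[0.15,0,0.6,0,0.25,0],[0.15,0,0.6,0,0.25,0],[0.15,0,0.6,0,0.25,0],[0.1,0,0.6,0,0.25,0],[0,0,0,0,0,0]]])

```text
clock: 8.15
eef_pos: [454.6, 267.1, 135.0]
tool_rot: [-1.576, 0.042, 0.178]
force: [0.0, 0.4, -0.4]
width: 80.0
```

```bash
python3 plan.py 466 284 100 0.18 4; python3 -c "
from h import *
save(cam('scene'),'s2.png',(380,120,540,260),4.5)
d=cam('top'); save(d,'t2.png',(160,150,290,250),5); print(proj(d,[[466,284,33],[466,284,64]]))"
```

```text
[0.1, 0.21, 0.09, 0.01, -0.0, -0.12],
[0.1, 0.22, 0.09, 0.01, -0.0, -0.12],
[0.09, 0.22, 0.09, 0.01, -0.0, -0.12],
[0.09, 0.22, 0.09, 0.01, -0.0, -0.12],
[[208.34227934 205.652776  ]
 [205.78135115 204.18434342]]
```

View pics/s2.png

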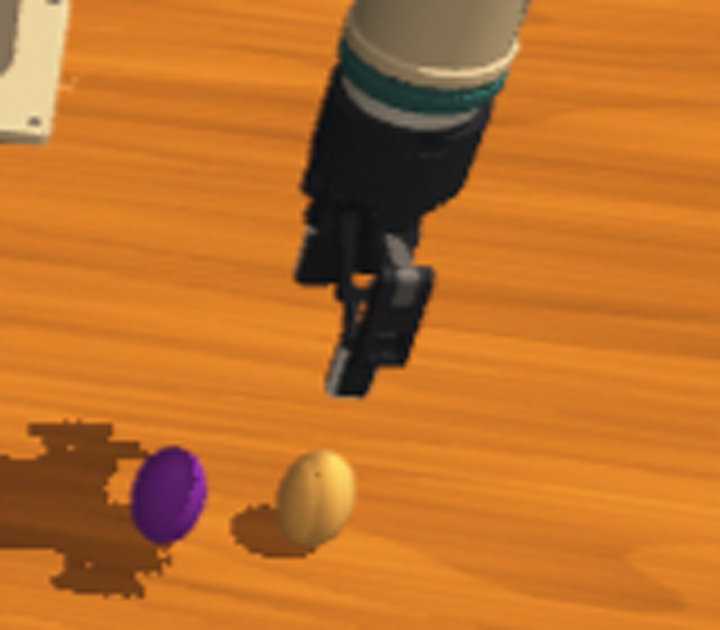

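Request:
apply_moves(commands=[[[0.1,0.22,0.1,0,0,-0.15],[0.1,0.22,0.1,0,0,-0.15],[0.1,0.22,0.1,0,0,-0.1],[0.1,0.22,0.1,0,0,-0.1],[0,0,0,0,0,0]]])

```text
clock: 8.67
eef_pos: [466.2, 271.3, 94.9]
tool_rot: [-1.587, 0.004, 0.168]
force: [-0.4, -0.3, 0.8]
width: 79.9
```

```bash
python3 plan.py 466.5 284 15 0.18 6
```

```text
[0.01, 0.33, 0.06, 0.03, -0.02, -0.01],
[0.01, 0.33, 0.06, 0.03, -0.02, -0.01],
[0.01, 0.33, 0.06, 0.03, -0.02, -0.01],
[0.01, 0.33, 0.05, 0.03, -0.02, -0.01],
[0.01, 0.33, 0.05, 0.03, -0.02, -0.01],
[0.01, 0.33, 0.05, 0.03, -0.02, -0.01],
```

Request:
apply_moves(commands=[[[0,0,0.15,0.1,0,0],[0,0,0.15,0.1,0,0],[0,0.1,0.05,0,0,0],[0,0,0,0,0,0]]])

```text
clock: 9.0
eef_pos: [463.3, 281.7, 90.2]
tool_rot: [-1.57, 0.007, 0.162]
force: [-1.0, -0.5, 0.1]
width: 80.1
```

```bash
python3 plan.py 466.5 284 15 0.18 6
```

```text
[0.02, 0.31, 0.01, -0.0, -0.03, -0.01],
[0.02, 0.31, 0.01, -0.0, -0.03, -0.01],
[0.02, 0.31, 0.01, -0.0, -0.03, -0.01],
[0.02, 0.31, 0.01, -0.0, -0.03, -0.01],
[0.02, 0.31, 0.01, -0.0, -0.03, -0.01],
[0.02, 0.31, 0.01, -0.0, -0.03, -0.01],
```

Request:
apply_moves(commands=[[[0.03,0.3,0.02,0,0,0],[0.03,0.3,0.02,0,0,0],[0.02,0.3,0.01,0,0,0],[0.02,0.3,0.01,0,0,0],[0.02,0.3,0,0,0,0],[0,0.2,0,0,0,0],[0,0,0,0,0,0]]])

```text
clock: 9.58
eef_pos: [468.2, 285.0, 15.5]
tool_rot: [-1.57, 0.005, 0.162]
force: [-0.7, -0.4, -0.8]
width: 79.9
```

```bash
python3 plan.py 466.5 284 15 0.18 1; python3 -c "
from h import *
save(cam('scene'),'s3.png',(400,180,500,260),7)"
```

```text
[-0.05, 0.01, -0.02, -0.01, -0.2, -0.06],
```

View pics/s3.png

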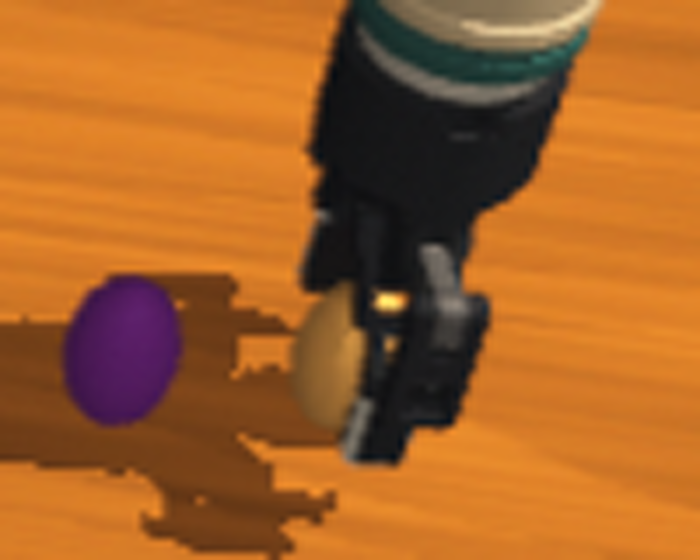

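The near finger is at about (385,400), with the egg between the jaws at about (355,355) and the purple egg clear to the left. Closing now.

Request:
apply_moves(commands=[[[-0.03,0,0,0,0,0],[0,0,0,0,0,0],[0,0,0,0,0,0],[0,0,0,0,0,0],[0,0,0,0,0,0],[0,0,0,0,0,0],[0,0,0,0,0,0],[0,0,0,0,0,0]]], claw=30)

```text
clock: 10.3
eef_pos: [468.4, 285.6, 18.6]
tool_rot: [-1.568, 0.001, 0.162]
force: [0.2, 0.2, -0.0]
width: 40.3
```

```bash
python3 plan.py 467 284 135 0.15 6
```

```text
[-0.01, -0.49, -0.0, -0.01, 0.02, -0.0],
[-0.01, -0.49, -0.0, -0.01, 0.02, -0.0],
[-0.01, -0.49, -0.0, -0.01, 0.02, -0.0],
[-0.01, -0.49, -0.0, -0.01, 0.02, -0.0],
[-0.01, -0.49, -0.01, -0.01, 0.02, -0.0],
[-0.01, -0.49, -0.01, -0.01, 0.02, -0.0],
```

Request:
apply_moves(commands=[[[0,-0.2,0,0,0,0],[0,-0.3,0,0,0,0],[0,-0.5,0,0,0,0],[0,-0.6,0,0,0,0],[0,-0.6,0,0,0,0],[0,-0.5,0,0,0,0],[0,-0.3,0,0,0,0],[0,0,0,0,0,0]]])

```text
clock: 10.97
eef_pos: [468.2, 284.6, 149.3]
tool_rot: [-1.568, 0.001, 0.161]
force: [0.8, 1.0, -0.5]
width: 40.0
```

```bash
python3 plan.py 525.3 -14 145 -0.35 14; python3 -c "
from h import *
save(cam('scene'),'s4.png',(390,130,510,250),5)"
```

```text
[0.02, 0.01, -0.54, -0.0, 0.42, -0.0],
[0.03, 0.01, -0.54, -0.0, 0.42, -0.0],
[0.05, 0.01, -0.54, -0.0, 0.42, -0.0],
[0.07, 0.01, -0.54, -0.0, 0.42, -0.0],
[0.09, 0.01, -0.53, -0.0, 0.42, -0.0],
[0.11, 0.01, -0.53, -0.0, 0.42, -0.0],
[0.13, 0.01, -0.53, -0.0, 0.42, -0.0],
[0.15, 0.01, -0.52, -0.0, 0.42, -0.0],
[0.17, 0.01, -0.52, -0.0, 0.42, -0.0],
[0.19, 0.01, -0.51, -0.0, 0.42, -0.0],
[0.21, 0.01, -0.5, -0.0, 0.42, -0.0],
[0.23, 0.01, -0.49, -0.0, 0.42, -0.0],
[0.24, 0.01, -0.48, -0.0, 0.42, -0.0],
[0.26, 0.01, -0.48, -0.0, 0.42, -0.0],
```

View pics/s4.png

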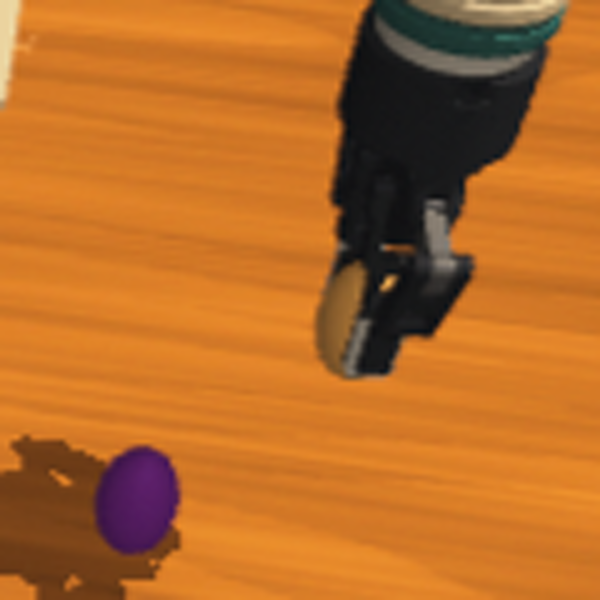

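```bash
python3 -c "
from h import *
for n,b in(('scene',(390,130,510,250)),('top',(170,160,270,240))):
  d=cam(n); print(n,(proj(d,[[468.2,284.6,163.7],[468.2-3.4,284.6+21.2,163.7],[468.2+3.4,284.6-21.2,163.7],[468.2,284.6,130.7]])-b[:2])*5+2)
  if n=='top': save(d,'t4.png',b,5)
"
```

```text
scene [[362.56122924 319.44053812]
 [408.44776054 320.92174273]
 [316.76640493 317.96229378]
 [345.87422683 370.11319125]]
top [[134.4984129  192.84543798]
 [ 94.97147246 199.38072414]
 [173.989064   186.31615181]
 [150.3337933  202.01363959]]
```

View pics/t4.png

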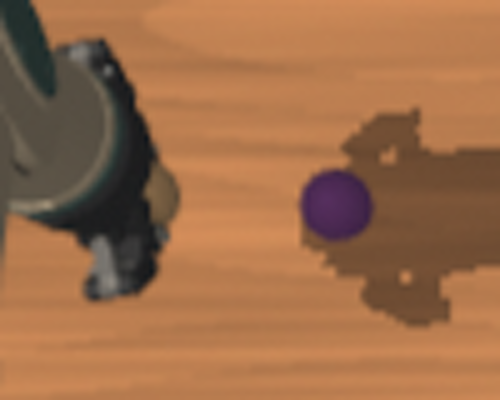

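```bash
python3 -c "
from h import *
d=cam('top'); b=(300,150,350,200); save(d,'t5.png',b,12)
e=cam('scene'); 
for q,b2 in((d,b),(e,(320,205,380,265))):
  im=q['image'][b2[1]:b2[3],b2[0]:b2[2]].astype(int); m=((im.sum(2)<260)).astype(np.uint8)
  n,l,s,c=cv2.connectedComponentsWithStats(m)
  for i in range(1,n):
    if s[i,4]>40: u=c[i]+b2[:2]; print(s[i],u.round(1),ray(q,*u,67).round(1),ray(q,*u,62).round(1))
print(proj(d,[[525.3,-14,67]]),proj(e,[[525.3,-14,67]]))
"
```

```text
[ 29  13  14  17 156] [335.6 170.7] [561.9 -95.1  67. ] [563.  -95.3  62. ]
[  0  26  18  17 235] [308.8 183.8] [523.3 -16.1  67. ] [524.3 -16.   62. ]
[ 30  32  20  18 114] [342.4 192.8] [ 496.  -114.1   67. ] [ 496.9 -114.3   62. ]
[  0   0  60  39 723] [358.4 222.5] [520.5  49.6  67. ] [515.6  49.2  62. ]
[  3   8  22  19 300] [333.5 222.1] [532.2 -12.8  67. ] [527.4 -13.6  62. ]
[ 13  39  20  14 130] [341.6 250.6] [620.5  24.3  67. ] [616.4  23.7  62. ]
[[308.04757204 183.17178888]] [[333.49717433 220.14084378]]
```

View pics/t5.png

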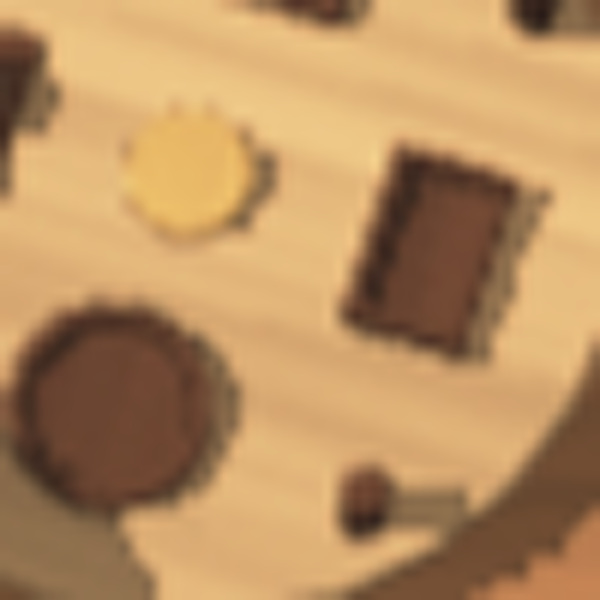

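The cup's outer rim is centred at about (115,406) in the crop, i.e. pixel (309.1,183.4). That puts the cup at about (525.5,-15.5). Carrying the egg there.

Request:
apply_moves(commands=[[[0.02,0,-0.5,0,0.4,0],[0.03,0,-0.55,0,0.4,0],[0.05,0,-0.55,0,0.4,0],[0.07,0,-0.55,0,0.4,0],[0.1,0,-0.55,0,0.4,0],[0.1,0,-0.55,0,0.4,0],[0.13,0,-0.55,0,0.4,0],[0.15,0,-0.5,0,0.4,0]]])

```text
clock: 11.88
eef_pos: [492.2, 110.3, 134.9]
tool_rot: [-1.579, 0.025, -0.118]
force: [-0.5, 0.5, -0.3]
width: 40.3
```

```bash
python3 plan.py 525.5 -15.5 145 -0.35 7
```

```text
[0.17, -0.04, -0.43, 0.02, 0.38, -0.04],
[0.18, -0.04, -0.43, 0.02, 0.38, -0.04],
[0.2, -0.04, -0.42, 0.02, 0.38, -0.04],
[0.21, -0.04, -0.41, 0.02, 0.38, -0.04],
[0.23, -0.04, -0.41, 0.02, 0.38, -0.04],
[0.24, -0.04, -0.4, 0.02, 0.38, -0.04],
[0.25, -0.04, -0.39, 0.02, 0.38, -0.04],
```

Request:
apply_moves(commands=[[[0.17,-0.1,-0.43,0.02,0.38,-0.05],[0.18,-0.1,-0.43,0.02,0.38,-0.05],[0.2,-0.06,-0.42,0.02,0.38,-0.05],[0.21,-0.05,-0.41,0.02,0.38,-0.05],[0.23,-0.05,-0.4,0.02,0.38,-0.05],[0.24,-0.05,-0.38,0.02,0.35,-0.05],[0.22,-0.03,-0.3,0.02,0.35,0],[0,0,0,0,0,0]]])

```text
clock: 12.55
eef_pos: [520.1, -24.3, 143.8]
tool_rot: [-1.582, 0.012, -0.366]
force: [-0.6, -1.2, -1.1]
width: 40.2
```

```bash
python3 plan.py 525.5 -15.5 105 -0.35 4
```

```text
[0.01, 0.24, 0.07, 0.03, -0.05, -0.03],
[0.01, 0.24, 0.07, 0.03, -0.05, -0.03],
[0.01, 0.24, 0.06, 0.03, -0.05, -0.03],
[0.01, 0.24, 0.06, 0.03, -0.05, -0.03],
```

Request:
apply_moves(commands=[[[0.02,0.2,0.1,0.04,0,-0.04],[0.02,0.2,0.1,0.04,0,-0.04],[0,0.2,0.06,0.03,-0.05,-0.03],[0,0.2,0.04,0.03,-0.05,-0.03],[0,0,0,0,0,0],[0,0,0,0,0,0]]])

```text
clock: 13.05
eef_pos: [522.0, -6.8, 103.8]
tool_rot: [-1.569, 0.009, -0.349]
force: [-0.4, 0.3, -0.4]
width: 40.0
```

```bash
python3 plan.py 525.5 -15.5 82 -0.35 4
```

```text
[0.04, 0.14, -0.04, -0.0, 0.0, -0.03],
[0.04, 0.14, -0.04, -0.0, 0.0, -0.03],
[0.04, 0.14, -0.04, -0.0, 0.0, -0.03],
[0.04, 0.14, -0.04, -0.0, 0.0, -0.03],
```

Request:
apply_moves(commands=[[[0.06,0,-0.06,0,0,-0.06],[0.06,0,-0.06,0,0,-0.04],[0.03,0.1,-0.03,0,0,0],[0,0.1,0,0,0,0],[0,0,0,0,0,0]]])

```text
clock: 13.47
eef_pos: [526.0, -13.4, 95.1]
tool_rot: [-1.569, -0.0, -0.346]
force: [0.7, -0.0, -0.6]
width: 40.0
```

```bash
python3 plan.py 525.5 -15.5 76 -0.35 4; python3 -c "
from h import *
d=cam('scene'); b=(280,150,400,260); save(d,'s6.png',b,6); s=readout.read_state()['eef_pos']; print((proj(d,[[525.5,-15.5,57],s+[0,0,-18.6]])-b[:2])*6+2.5)"
```

```text
[0.0, 0.12, -0.01, -0.01, 0.01, 0.0],
[0.0, 0.12, -0.01, -0.01, 0.01, 0.0],
[0.0, 0.12, -0.01, -0.01, 0.01, 0.0],
[0.0, 0.12, -0.01, -0.01, 0.01, 0.0],
[[319.66427417 439.39051365]
 [324.49553551 408.78810034]]
```

View pics/s6.png

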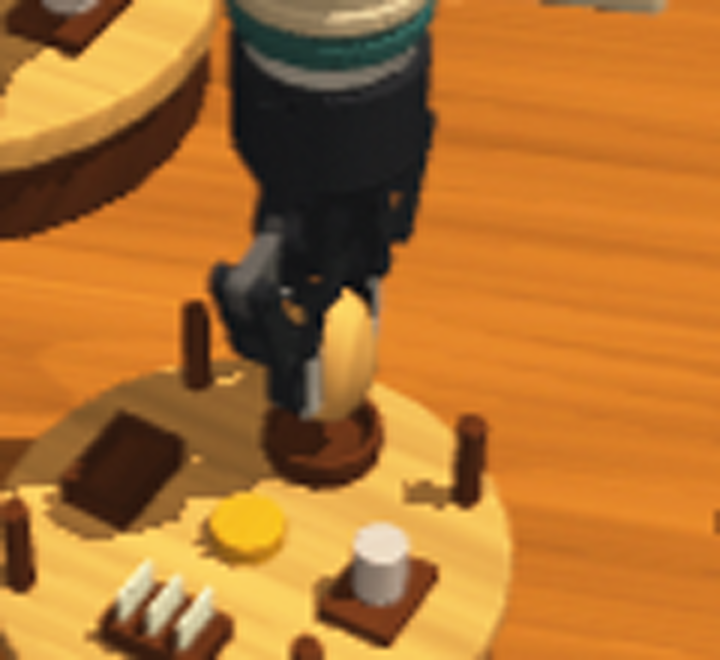

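The egg is held upright just above the cup, with the rim centre at u≈323. The egg sits 2–3 mm to -y of the TCP, so I shift slightly to +y and descend slowly.

Request:
apply_moves(commands=[[[0,0.1,0.04,0,0,0],[0,0.1,0.02,0,0,0],[0,0.1,0.0,0,0,0],[0,0,0,0,0,0],[0,0,0,0,0,0]]])

```text
clock: 13.93
eef_pos: [527.4, -11.0, 82.3]
tool_rot: [-1.568, -0.001, -0.346]
force: [0.2, -0.3, -1.0]
width: 39.9
```

```bash
python3 track.py
```

```text
{'scene': array([ 0.661, 26.457]), 'top': array([ 0.649, 41.287])} r 61.1 eef [527.4 -11.   82.3] yaw -0.346 F [ 0.2 -0.3 -1. ] Fpush -0.23 finger-to-peg in tool z,x 71.7 -5.4 t 13.9333
```

Request:
apply_moves(commands=[[[-0.02,0.05,0,0,0,0],[-0.01,0.04,0,0,0,0],[0,0.03,0,0,0,0],[0,0,0,0,0,0]]])

```text
clock: 14.37
eef_pos: [526.4, -10.7, 77.5]
tool_rot: [-1.568, -0.002, -0.346]
force: [-0.9, -0.3, -0.9]
width: 40.3
```

Request:
apply_moves(commands=[[[0,0.03,0,0,0,0],[0,0,0,0,0,0]]])

```text
clock: 14.53
eef_pos: [526.4, -10.7, 76.2]
tool_rot: [-1.568, -0.002, -0.346]
force: [0.7, 0.2, -2.0]
width: 40.2
```

Request:
apply_moves(commands=[[[0,0.03,0,0,0,0],[0,0,0,0,0,0]]])

```text
clock: 14.7
eef_pos: [526.5, -10.7, 75.0]
tool_rot: [-1.568, -0.002, -0.346]
force: [0.0, 0.4, -1.2]
width: 40.1
```

```bash
python3 -c "
from h import *
print(readout.read_state()['force'])"
```

```text
[ 0.01472784  0.37500724 -1.17193882]
```

Request:
apply_moves(commands=[[[0,0.03,0,0,0,0],[0,0,0,0,0,0]]])

```text
clock: 14.87
eef_pos: [526.5, -11.0, 74.0]
tool_rot: [-1.568, -0.003, -0.346]
force: [-0.2, -0.9, -0.6]
width: 39.8
```

Request:
apply_moves(commands=[[[0,0.02,0,0,0,0],[0,0,0,0,0,0]]])

```text
clock: 15.03
eef_pos: [526.5, -11.1, 74.1]
tool_rot: [-1.568, -0.003, -0.347]
force: [-0.1, -1.0, -0.3]
width: 40.2
```

Request:
apply_moves(commands=[[[0,0.02,0,0,0,0],[0,0,0,0,0,0]]])

```text
clock: 15.2
eef_pos: [526.6, -11.2, 74.0]
tool_rot: [-1.567, -0.003, -0.347]
force: [0.1, -0.7, -0.5]
width: 40.0
```

Request:
apply_moves(commands=[[[0,0.05,0,0,0,0],[0,0,0,0,0,0]]])

```text
clock: 15.37
eef_pos: [526.7, -11.2, 74.2]
tool_rot: [-1.566, -0.004, -0.347]
force: [0.0, -0.3, -1.0]
width: 40.0
```

```bash
python3 -c "
from h import *
s=readout.read_state(); print(s['force'],s['eef_pos'])
d=cam('scene'); b=(310,175,380,235); save(d,'s7.png',b,10)"
```

```text
[ 0.03526901 -0.30317013 -1.00252906] [526.71996637 -11.1523557   74.21639445]
```

View pics/s7.png

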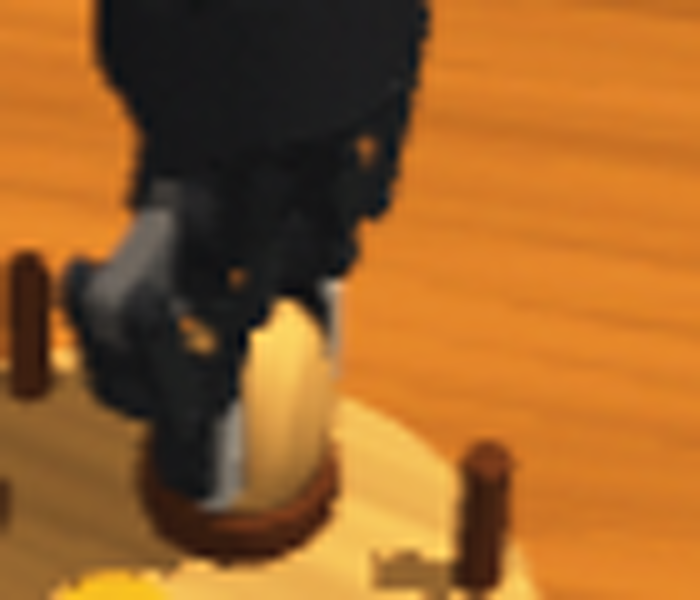

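The egg rests in the cup: its lower part is inside the rim, whose centre is at u≈240, and further downward commands no longer move it. Release.

Request:
apply_moves(commands=[[[0,0,0,0,0,0],[0,0,0,0,0,0],[0,0,0,0,0,0],[0,0,0,0,0,0],[0,0,0,0,0,0],[0,0,0,0,0,0]]], claw=62)

```text
clock: 15.92
eef_pos: [527.2, -10.8, 72.9]
tool_rot: [-1.566, -0.004, -0.347]
force: [0.1, 0.8, 0.5]
width: 61.9
```

Request:
apply_moves(commands=[[[0,-0.2,0,0,0,0],[0,-0.4,0,0,0,0],[0,-0.5,0,0,0,0],[0,-0.6,0,0,0,0],[0,-0.6,0,0,0,0],[0,-0.6,0,0,0,0],[0,-0.4,0,0,0,0],[0,0,0,0,0,0]]])

```text
clock: 16.58
eef_pos: [525.0, -11.8, 212.4]
tool_rot: [-1.568, -0.0, -0.348]
force: [1.0, -0.2, -0.4]
width: 62.3
```

Request:
apply_moves(commands=[[[-0.3,-0.4,0.3,0,0,0],[-0.4,-0.3,0.6,0,0,0],[-0.4,0,0.7,0,0,0],[-0.2,0,0.8,0,0,0],[0,0,0.8,0,0,0],[0,0,0.8,0,0,0],[0,0,0,0,0,0],[0,0,0,0,0,0]]])

```text
clock: 17.25
eef_pos: [529.6, 161.2, 243.1]
tool_rot: [-1.567, -0.001, -0.354]
force: [0.5, -0.7, -0.4]
width: 61.9
```

```bash
python3 track.py; python3 -c "
from h import *
d=cam('scene'); b=(200,150,420,300); A=d['image'][b[1]:b[3],b[0]:b[2]]
cv2.imwrite('pics/s8.png',cv2.resize(A[:,:,::-1],None,fx=3.6,fy=3.6,interpolation=cv2.INTER_CUBIC))"
```

```text
{'scene': array([ 0.649, 33.066]), 'top': array([ 0.652, 28.016])} r 203.7 eef [529.6 161.2 243.1] yaw -0.354 F [ 0.5 -0.7 -0.4] Fpush -0.5 finger-to-peg in tool z,x 233.2 52.0 t 17.25
```

```bash
python3 -c "
from h import *
P=[[525.5,-14.5,57],[525.5,-14.5,90],[525.5,-14.5,123]]
for n in('scene','top'):
  d=cam(n); u=proj(d,P); print(n,u.round(1).tolist()); c=u[1].round().astype(int)
  im=cv2.GaussianBlur(d['image'],(1,1),0).astype(int); print('cols',c[0]-18,'..')
  for v in range(c[1]-22,c[1]+20): print(v,' '.join('%2d'%(x//10) for x in im[v,c[0]-18:c[0]+19,1]))
"
```

```text
scene [[333.2, 222.9], [333.4, 213.8], [333.6, 204.3]]
cols 315 ..
192 13 13 13 12 13 12 12 13 13 13 13 12 13 13 12 12 12 12 12 12 12 12 12 12 12 12 12 12 12 12 12 12 12 12 12 12 12
193 12 12 12 12 12 12 12 13 13 13 13 13 13 13 13 13 12 13 13 13 12 12 12 12 12 12 13 12 12 12 12 12 12 12 12 12 12
194 12 12 11 12 12 12 12 12 12 12 12 12 12 13 13 13 13 13 13 13 12 12 12 12 12 12 12 12 12 12 12 12 12 12 12 12 12
195 13 13 12 12 12 12 11 11 11 12 12 12 12 12 12 12 12 12 12 12 13 12 12 13 12 13 13 12 12 12 12 12 12 12 12 12 12
196 13 13 13 13 12 12 12 12 12 12 12 12 12 12 12 12 12 12 12 12 12 12 12 12 12 12 12 13 13 12 12 13 13 12 12 12 12
197 13 13 13 13 13 13 13 13 13 13 13 12 12 12 12 12 12 12 12 12 12 12 12 12 12 12 12 12 12 12 12 12 12 13 12 12 12
198 14 14 13 14 14 14 14 14 13 13 13 13 13 13 13 13 13 12 12 12 13 13 12 13 12 12 13 12 12 12 12 12 12 13 13 12 13
199 13 13 13 13 13 14 14 14 14 13 14 14 14 13 13 13 13 13 13 13 13 13 12 12 12 13 13 13 13 13 13 13 13 13 13 13 13
200 13 13 13 13 13 13 13 13 13 13 13 13 13 14 14 13 13 13 14 13 13 13 13 13 13 12 12 12 12 12 13 13 13 13 13 13 1
[... 7991 characters left out ...]
7 17 17 17
196 10  9  8  7  7  7  9 10 16 18 18 18 18 18 18 18 18 18 18 18 17 17 17 17 17 17 17 16 16 16 16 17 17 17 17 17 17
197 12 12  8  7  7  7  7  8 13 15 17 18 18 18 18 18 18 18 18 18 18 18 18 17 17 17 17 17 17 16 16 16 16 17 17 17 17
198 12 11  8  7  7  7  7  7  7  8 12 14 16 18 18 18 18 18 18 18 18 18 18 18 18 18 17 17 17 17 17 16 16 16 16 17 17
199 13 11 11  8  8  8  7  7  7  7  7  8 10 14 16 16 17 18 18 18 18 18 18 18 18 18 18 18 18 17 17 17 17 16 15 15 13
200 13 13 13 11 10  8  7  7  7  7  7  7  7  8 10 11 13 14 14 15 16 17 17 17 17 17 17 17 17 16 16 15 14 12 11 10  8
201 13 13 12 12 12 10 10 10  8  7  7  7  7  7  7  7  6  7  7 11 12 13 14 13 13 13 13 13 13 12 11 11  8  6  7  7  7
```

```bash
python3 -c "
from cell import finish_job
print(finish_job())"
```

```text
the job is handed in; nothing more can be done
None
```

The caddy is in its next click stop, the wooden egg stands upright in the cup, and I handed the job in at about 17.5 s on the robot's clock.

- **Caddy:** I pushed it anticlockwise by its 225° peg in small arc steps, and the force readings at the end of each step stayed around 1 N. At a turn of about 0.57 rad the disc snapped ahead of the finger and stopped at about 0.645 rad. It read 0.65 rad in both cameras after the egg was placed. I did not push on the stop afterwards to test that it holds.
- **Egg:** I gripped it just above its middle and lowered it until further downward commands no longer moved the arm. I then let go and lifted straight up. The last pixel check shows it upright and centred in the cup to about 1 pixel.
- **Left alone:** the arm's path did not go near the capo, the pot or the harmonica stand, but I did not check their positions again at the end.

Two checks fell short:
- The force reading showed no clear rise when the egg touched the cup floor, so I judged contact from the arm's height stopping.
- The picture viewer's limit of 12 ran out before the last view, so the final egg check was made from pixel values only.

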